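# Tighten the carving hold-down to its first click

## Robot

A 7-joint arm with a two-finger parallel gripper is mounted at the origin on the work surface. World frame = base frame: x ahead of the robot, y to its left, z up, the work surface at z = 0. Lengths are in mm, angles in rad, forces in N, time in s.
With the tool pointing down it reaches from about 350 to 775 mm from the base axis. Payload 3.1 kg.
Tool frame: the origin (TCP) lies midway between the tips of the shut fingers; the grasp point (between the pads) lies 19 mm behind it; z points along the fingers, y is the line along which they close (so a half turn about z gives the same grasp; the last joint's range is limited). The gripper opens to 85 mm and grips with 20 to 120 N. Pads are 22 mm wide; open, the fingers measure 114 mm over their backs; the gripper's body (76 mm by 85 mm) begins 54 mm behind the grasp point. The pads swing forward as they close: fully open they stand 13 mm farther back than shut.
Start: joints at [1.123, 0.311, 0.014, 1.512, -0.004, 1.319, -0.027], TCP at [217.148, -505.336, 231.304] pointing down, gripper open.
Joint ranges: [-2.7, 2.7], [-0.3, 1.91], [-1.27, 1.3], [0.12, 2.57], [-1.44, 4.58], [0.2, 2.03], [-3.05, 3.05]. Speed limits (rad/s): [2.79, 2.79, 3.14, 3.14, 3.14, 3.14, 3.14].

## Interface

Orientations are given as [roll, pitch, yaw] about the fixed x, y, z axes, in that order (R = Rz(yaw) Ry(pitch) Rx(roll)).
In Python, from plant import robot gives the robot as it stands.
- The arm moves only by the tool carry_out, never from a script. Its argument "steps" is text: rows parted by semicolons, each of 7 numbers parted by spaces: the opening, from 0 (shut) to 1 (fully open), then the shift along the tool's x, y, z in mm, then the turn, a rotation vector about the tool's x, y, z in degrees. In form: hand x y z ax ay az; .... A call has 1 to 20 rows; each row shifts and turns the commanded pose from where the row before left it, along the tool's axes as they then stand; what a row does not reach is not made up. A row lasts 1/8 s, in which the tool goes at most 62.5 mm and 10.7 degrees, less where a joint would pass 70% of its speed; a pose out of reach is approached as far as the arm can. A call with a gripper value outside its range is refused whole. The fingers move at their own pace and stop on an object; "squeeze" is the grip in N (left out, the last holds). Time passes only in rows, so rows that do not move let the fingers close. It gives the time, the measured TCP pose, the force, the opening and the grip force at its end, in the units of the state.
- robot.read_state(): the state, without advancing time (a new reading comes with each control period).
- robot.snapshot(name): name is "scene" or "top"; returns the picture (420x560x3 uint8, blue, green, red); there is no depth.
- robot.calibration(name): a dict with "camera_matrix" (3x3 intrinsics, pixels), "extrinsics" (4x4, takes a point from camera to world coordinates). Camera axes: x right, y down, z forward; pixel columns grow to the right and rows downward; lengths in mm; the calibration is good to about 2 mm. A picture is of the moment at which its call begins. calibration takes no time and is no camera call.
- robot.finish_job(): hands the job in; it is judged then, once.
The state is a dict: "time": time; "q": joint angles; "qd": joint speeds; "tau": joint torques, N m; "eef_pos": TCP position; "orientation": TCP orientation; "wrist_force": force on the tool from outside, world axes, zero at the start; "moment": the same for the moment, N m; "grip_width": opening from 0.0 (shut) to 1.0 (fully open); "grasp_force": force on a finger pad.
Only numpy, scipy, OpenCV 4.12 (cv2) and the standard library are available. Lean on these libraries where they do the work, as an engineer would, in place of code of your own. Each camera call takes 0.05 s, during which the arm holds its last target. There are 200 camera calls.

## Task

One hold-down on the carving board, the one with the orange handle, is still loose. Turn its handle clockwise until the clutch clicks for the first time, stop there without going on to a second click, and let go; do not touch the black-handled hold-down, which is already set.

Things in the scene. Friction and masses are not known exactly. Their poses are not given: they have to be found in the camera images.
- orange_grip (a point): grip point of the loose hold-down's orange T-handle, on its upright turning axis, 148 mm above the table. Turns with the handle. Bar 74 long (x axis), 18 wide (y), 28 high, its top 12 mm above this point; 15 mm below the bar lies its toothed steel clutch wheel, with a brass pin 37 mm out, then a grey arm running off away from the robot. Height stays; one grasp (up to 1.5 rad) does.
- orange_spindle (a joint): angle (rad) of the spindle under the handle, growing clockwise seen from above, starting at 0 to 0.75. It turns with the handle (0.12 N m) and lowers the rubber pad 10 mm per rad until at 0.90 the pad rests on the panel and it stops dead. At 0 the bar lies along the grey arm, so the pad rests when the bar stands 52 degrees clockwise of the arm; in the first notch it stands 82 degrees.
- orange_clutch (a joint): angle (rad) of the handle ahead of the spindle, clockwise from above; below 0.03 until the pad rests. Then the resistance rises to about 0.3 N m as a sprung ball climbs a tooth, fades, and at 0.17 the ball passes the tooth: the click. The torque turns over and draws the handle on to a notch at 0.52, where it rests when let go. Turned further it climbs alike; the second click comes at 0.70.
- black_handle: the same T-handle in black on the other hold-down, already set: bar 74 x 18 x 28 mm, origin on the turning axis 106 mm above the table, 40 mm below the middle of the bar. The two handles stand 320 mm apart along the carving board, either way round.
Mind the look-alikes: they are no part of the job. Leave any green or pink look-alike of the part that bears orange_grip alone.

How it is judged:
By the outcome, as a careful person would: the job done as asked, in the order asked, and still so for the second after the job is handed in, with the robot touching nothing.
It also fails if it takes over 43 s, if anything falls off the work surface, if the arm or the gripper's body presses on something with over 40 N, if the wrist force passes 120 N, or if a joint passes its speed limit or range.

## Working session

There is one attempt and no reset: what is moved stays moved. The work goes in short steps, Python scripts to look and compute and a tool call to move; the robot and the scene stay as the last step left them, time stands still between calls to the robot, and variables do not carry over. Pictures are saved under pics/ and viewed, at most 10 in all, crops included, and the job is handed in when it is done.

Besides the shell and the picture viewer there is one more tool, called after "Request:" as name(argument=value, ...), one argument or row to a line, values as JSON. carry_out: Moves the arm, as the interface text tells. Its arguments: {"type":"object","properties":{"steps":{"type":"string"},"squeeze":{"type":"number"}},"required":["steps"]}

```bash
mkdir -p pics; python3 - <<'E'
from plant import robot
import cv2,numpy as np
np.set_printoptions(precision=4,suppress=True)
for n in("scene","top"):
    cv2.imwrite(f"pics/{n}0.png",robot.snapshot(n)); c=robot.calibration(n); print(n,c["camera_matrix"],c["extrinsics"])
print(robot.read_state())
E
```

```text
scene [[409.5481   0.     275.1154]
 [  0.     409.5481 207.8325]
 [  0.       0.       1.    ]] [[  -0.0047    0.6881   -0.7256 1225.1268]
 [   1.        0.0039   -0.0028  189.9549]
 [   0.0009   -0.7256   -0.6881  905.6567]
 [   0.        0.        0.        1.    ]]
top [[409.8659   0.     271.2336]
 [  0.     409.8659 202.4455]
 [  0.       0.       1.    ]] [[  -0.0031   -0.9919    0.1269  268.2431]
 [  -1.        0.004     0.0067  182.9052]
 [  -0.0072   -0.1268   -0.9919 1209.2516]
 [   0.        0.        0.        1.    ]]
{'time': 0.1, 'q': array([ 1.1233,  0.3117,  0.014 ,  1.5129, -0.0044,  1.3192, -0.0272]), 'qd': array([ 0.0003, -0.0015, -0.0003, -0.0047,  0.    , -0.0003, -0.0014]), 'tau': array([  0.0015, -38.085 ,   0.1469, -23.1239,   0.0123,   0.0081,
        -0.    ]), 'eef_pos': array([ 216.8734, -504.7231,  230.3187]), 'orientation': array([-3.1394,  0.    ,  0.4059]), 'wrist_force': array([ 0.5318,  0.6527, -0.1863]), 'moment': array([ 0.0163, -0.034 ,  0.0295]), 'grasp_force': 0.0, 'grip_width': 0.9998987677798705}
```

View pics/scene0.png

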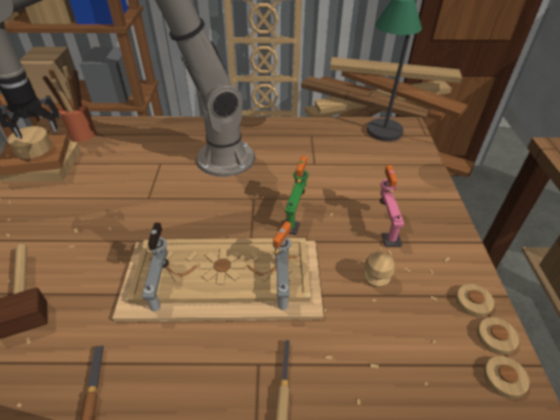

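View pics/top0.png

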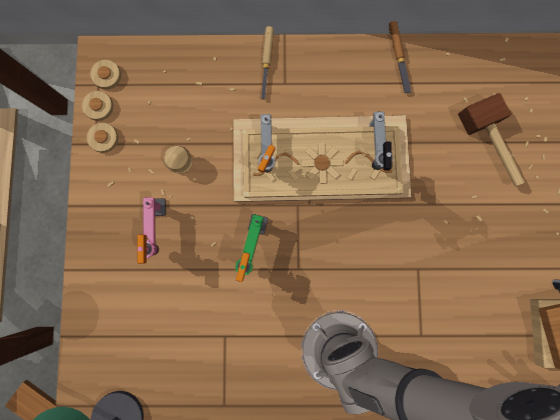

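The scene view shows the orange handle of the grey-armed hold-down at about (283,235), and the top view shows it at (267,159). The black handle is at (155,237) and (387,155). The green and pink parts are look-alikes off the board. Next I'll segment and triangulate the orange handle.

```bash
cat > h.py <<'E'
import cv2,numpy as np
from plant import robot
np.set_printoptions(precision=2,suppress=True)
def ray(n,uv):
    c=robot.calibration(n);E=c["extrinsics"];K=c["camera_matrix"]
    d=E[:3,:3]@np.linalg.inv(K)@[uv[0],uv[1],1.];return E[:3,3],d/np.linalg.norm(d)
def plane(n,uv,z):
    o,d=ray(n,uv);return o+d*(z-o[2])/d[2]
def tri(a,b):
    (o,d),(p,e)=ray("scene",a),ray("top",b)
    s=np.linalg.lstsq(np.c_[d,-e],p-o,rcond=None)[0];x,y=o+d*s[0],p+e*s[1]
    return (x+y)/2,np.linalg.norm(x-y)
def proj(n,X):
    c=robot.calibration(n);E=np.linalg.inv(c["extrinsics"]);p=c["camera_matrix"]@(E[:3,:3]@X+E[:3,3]);return p[:2]/p[2]
def omask(im,box):
    h=cv2.cvtColor(im,cv2.COLOR_BGR2HSV);m=cv2.inRange(h,(4,190,110),(16,255,255));k=np.zeros_like(m);x,y,X,Y=box;k[y:Y,x:X]=m[y:Y,x:X]
    return k
E
python3 - <<'E'
from h import *
s,t=cv2.imread("pics/scene0.png"),cv2.imread("pics/top0.png")
B={"scene":(265,210,300,255),"top":(250,135,285,180)}
out=[];C={}
for n,im in(("scene",s),("top",t)):
    m=omask(im,B[n]);c=max(cv2.findContours(m,0,2)[0],key=cv2.contourArea);r=cv2.minAreaRect(c);C[n]=r[0]
    M=cv2.moments(c);print(n,cv2.contourArea(c),r,M["m10"]/M["m00"],M["m01"]/M["m00"])
    bp=np.array([plane(n,p,160) for p in cv2.boxPoints(r)]);print(bp)
    x,y,X,Y=B[n];p=20;cr=im[y-p:Y+p,x-p:X+p].copy();mm=m[y-p:Y+p,x-p:X+p]
    a=cv2.resize(cr,None,fx=5,fy=5,interpolation=2);b=a.copy();cs=cv2.findContours(cv2.resize(mm,None,fx=5,fy=5,interpolation=0),0,2)[0];cv2.drawContours(b,cs,-1,(255,0,0),1)
    out.append(cv2.resize(np.hstack([a,b]),(790,290 if 0 else int(790*a.shape[0]/a.shape[1]/2))))
o=np.vstack(out);f=min(1,600/o.shape[0]);cv2.imwrite("pics/c1.png",cv2.resize(o,None,fx=f,fy=f))
print(tri(C["scene"],C["top"]))
E
```

```text
scene 83.0 ((281.84613037109375, 233.7307586669922), (6.656403064727783, 24.684158325195312), 33.6900634765625) 281.8694779116466 233.72088353413653
[[560.21 180.47 160.  ]
 [489.94 214.76 160.  ]
 [502.99 228.6  160.  ]
 [572.01 193.93 160.  ]]
top 113.0 ((266.2000427246094, 157.60000610351562), (6.260990142822266, 26.832815170288086), 26.56505012512207) 266.05309734513276 158.02212389380531
[[492.68 225.85 160.  ]
 [556.83 194.37 160.  ]
 [549.2  179.68 160.  ]
 [485.18 211.24 160.  ]]
(array([523.19, 203.63, 150.31]), np.float64(1.2010940225342293))
```

View pics/c1.png

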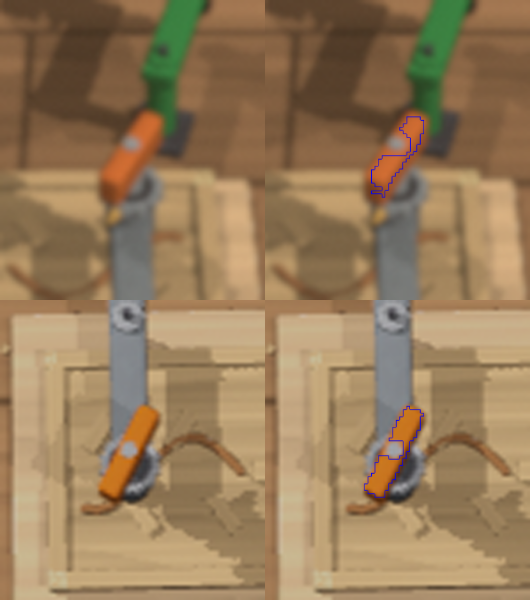

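```bash
python3 - <<'E'
from h import *
s,t=cv2.imread("pics/scene0.png"),cv2.imread("pics/top0.png")
def grey(im,box):
    x,y,X,Y=box;c=im[y:Y,x:X].astype(float);w=np.clip(140-(c.max(2)-c.min(2)),0,None);w=(w>60)*w
    g=np.mgrid[y:Y,x:X];return np.array([(g[1]*w).sum()/w.sum(),(g[0]*w).sum()/w.sum()])
a,b=grey(s,(279,228,286,234)),grey(t,(263,154,270,161));X,e=tri(a,b);print("cap",a,b,X,e)
for n,im,box in(("scene",s,(265,215,300,250)),("top",t,(250,140,285,180))):
    x,y,X2,Y2=box;h=cv2.cvtColor(im,cv2.COLOR_BGR2HSV);m=cv2.inRange(h,(3,165,100),(17,255,255));k=np.zeros_like(m);k[y:Y2,x:X2]=m[y:Y2,x:X2]
    k=cv2.morphologyEx(k,cv2.MORPH_CLOSE,np.ones((5,5)));c=max(cv2.findContours(k,0,2)[0],key=cv2.contourArea)
    P=np.array([plane(n,p,155)[:2] for p in c[:,0].astype(float)]);r=cv2.minAreaRect(P.astype(np.float32))
    pts=np.argwhere(k)[:,::-1].astype(float);W=np.array([plane(n,p,155)[:2] for p in pts]);W-=W.mean(0);v=np.linalg.svd(W)[2][0] if len(W)<2000 else 0;v*=np.sign(v[0])
    print(n,r,"pca cw deg",np.degrees(np.arctan2(-v[1],v[0])))
# grey arm, top view, rows 125..142
d=[]
for v in range(124,144):
    c=t[v,255:280].astype(float);w=((c.max(1)-c.min(1))<45)&(c.mean(1)>70);u=np.arange(255,280)[w]
    if len(u):d.append([*plane("top",((u.min()+u.max())/2,v),100)[:2],len(u)])
d=np.array(d);print(d[::4]);f=np.polyfit(d[:,0],d[:,1],1);print("arm cw deg",-np.degrees(np.arctan(f[0])))
bl=cv2.inRange(cv2.cvtColor(t,cv2.COLOR_BGR2HSV),(0,0,0),(180,255,45));k=np.zeros_like(bl);k[138:175,375:400]=bl[138:175,375:400]
M=cv2.moments(k,True);print("black",plane("top",(M["m10"]/M["m00"],M["m01"]/M["m00"]),155))
E
```

```text
cap [280.93 229.88] [265.6  156.68] [522.44 203.06 163.6 ] 2.5403670680023085
scene ((526.0372924804688, 204.88839721679688), (25.437986373901367, 89.06570434570312), 64.11731719970703) pca cw deg 23.632142191213926
top ((520.0177001953125, 203.89280700683594), (17.575159072875977, 76.78729248046875), 64.75447082519531) pca cw deg 25.526193290404525
[[631.4  204.39  11.  ]
 [619.85 204.41  11.  ]
 [608.33 204.43  11.  ]
 [596.84 204.44  11.  ]
 [585.38 204.46  11.  ]]
arm cw deg 0.10637273106359074
black [ 524.77 -112.04  155.  ]
```

Request:
carry_out(
  steps="1 28 -26.5 0 0 0 0;1 28 -26.5 0 0 0 0;1 28 -26.5 0 0 0 0;1 28 -26.5 0 0 0 0;1 28 -26.5 0 0 0 0;1 28 -26.5 0 0 0 0;1 28 -26.5 0 0 0 0;1 28 -26.5 0 0 0 0;1 28 -26.5 0 0 0 0;1 28 -26.5 0 0 0 0;1 28 -26.5 0 0 0 0;1 28 -26.5 0 0 0 0;1 28 -26.5 0 0 0 0;1 28 -26.5 0 0 0 0;1 28 -26.5 0 0 0 0;1 28 -26.5 0 0 0 0;1 28 -26.5 0 0 0 0;1 28 -26.5 0 0 0 0;1 28 -26.5 0 0 0 0;1 28 -26.5 0 0 0 0",
  squeeze=40,
)

```text
time: 2.6
eef_pos: [522.6, 203.4, 230.6]
orientation: [3.141, 0.001, 0.405]
wrist_force: [-0.2, -0.0, -0.2]
grip_width: 1.004
grasp_force: 0.0
```

Request:
carry_out(
  steps="1 0 0 0 0 0 -8;1 0 0 0 0 0 -8;1 0 0 0 0 0 -8;1 0 0 0 0 0 -8;1 0 0 0 0 0 -8;1 0 0 0 0 0 -8;1 0 0 0 0 0 -8;1 0 0 0 0 0 -8;1 0 0 0 0 0 -8;1 0 0 0 0 0 -8;1 0 0 0 0 0 -8;1 0 0 0 0 0 -8;1 0 0 0 0 0 -8;1 0 0 0 0 0 -8;1 0 0 0 0 0 -8;1 0 0 0 0 0 -8;1 0 0 0 0 0 -3;1 0 0 0 0 0 0",
)

```text
time: 4.85
eef_pos: [522.2, 202.3, 230.7]
orientation: [-3.141, -0.001, 2.691]
wrist_force: [-0.4, -0.8, -0.0]
grip_width: 1.001
grasp_force: 0.0
```

```bash
python3 - <<'E'
from h import *
s=robot.read_state();print(s["time"],s["q"],s["eef_pos"],np.degrees(s["orientation"]))
a,b=robot.snapshot("scene"),robot.snapshot("top")
cv2.imwrite("pics/c2.png",np.hstack([cv2.resize(a[150:300,190:340],(400,400)),cv2.resize(b[90:240,190:340],(400,400))]))
E
```

```text
4.85 [ 0.32  0.55 -1.11  1.45  0.5   1.44  0.32] [522.22 202.34 230.66] [-179.95   -0.05  154.21]
```

View pics/c2.png

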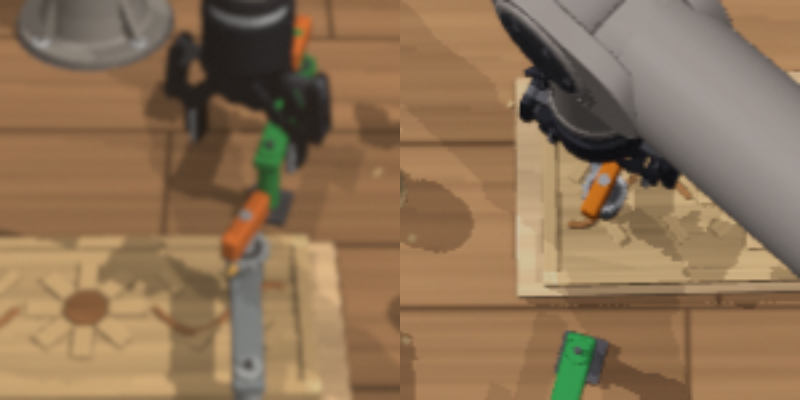

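The gripper is above the orange handle and lined up with it. Its fingers sit on either side, at about (195,130) and (295,150) in the left crop, with the bar's cap at about (247,215). I'll go down next.

Request:
carry_out(
  steps="1 0 1 10 0 0 0;1 0 0 15 0 0 0;1 0 0 15 0 0 0;1 0 0 15 0 0 0;1 0 0 15 0 0 0;1 0 0 10 0 0 0;1 0 0 10 0 0 0;1 0 0 9 0 0 0;1 0 0 0 0 0 0;1 0 0 0 0 0 0",
)

```text
time: 6.2
eef_pos: [523.1, 203.8, 132.7]
orientation: [3.141, 0.0, 2.692]
wrist_force: [-0.2, 0.2, 0.3]
grip_width: 1.001
grasp_force: 0.0
```

```bash
python3 - <<'E'
from h import *
s=robot.read_state();print(s["time"],s["q"],s["eef_pos"],np.degrees(s["orientation"]),s["wrist_force"])
a,b=robot.snapshot("scene"),robot.snapshot("top")
cv2.imwrite("pics/c3.png",np.hstack([cv2.resize(a[150:300,130:330],(533,400)),cv2.resize(b[110:210,230:290],(240,400))]))
E
```

```text
6.2 [ 0.3   0.64 -1.06  1.6   0.58  1.25  0.26] [523.08 203.84 132.65] [179.96   0.02 154.25] [-0.21  0.23  0.27]
```

View pics/c3.png

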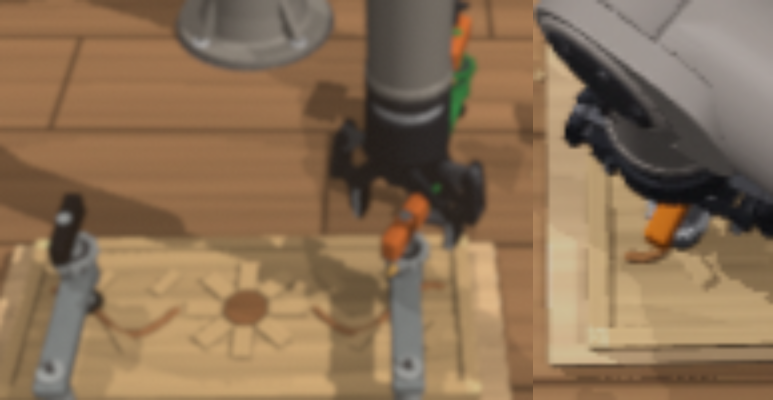

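The fingers straddle the bar, at about (355,200) and (455,235) around its centre at (405,222). I'll close the gripper.

Request:
carry_out(
  steps="0.6 0 0 0 0 0 0;0.4 0 0 0 0 0 0;0.3 0 0 0 0 0 0;0.1 0 0 0 0 0 0;0.1 0 0 0 0 0 0;0.1 0 0 0 0 0 0;0.1 0 0 0 0 0 0;0.1 0 0 0 0 0 0",
  squeeze=60,
)

```text
time: 7.3
eef_pos: [522.5, 202.9, 132.5]
orientation: [-3.14, 0.0, 2.692]
wrist_force: [-2.1, -3.4, 5.6]
grip_width: 0.197
grasp_force: 59.8
```

```bash
python3 - <<'E'
from h import *
s=robot.read_state();print({k:s[k] for k in("time","eef_pos","grip_width","grasp_force","wrist_force","moment","q")},np.degrees(s["orientation"]))
E
```

```text
{'time': 7.3, 'eef_pos': array([522.54, 202.85, 132.5 ]), 'grip_width': 0.19663092403152885, 'grasp_force': 59.775150418281555, 'wrist_force': array([-2.13, -3.42,  5.57]), 'moment': array([-0.67,  0.61, -0.04]), 'q': array([ 0.3 ,  0.63, -1.06,  1.6 ,  0.58,  1.25,  0.26])} [-179.9     0.01  154.23]
```

Request:
carry_out(
  steps="0.1 0 0 0 0 0 3;0.1 0 0 0 0 0 3;0.1 0 0 0 0 0 3;0.1 0 0 0 0 0 3;0.1 0 0 0 0 0 3;0.1 0 0 0 0 0 3;0.1 0 0 0 0 0 2;0.1 0 0 0 0 0 0",
)

```text
time: 8.3
eef_pos: [522.2, 202.4, 132.5]
orientation: [-3.139, 0.001, 2.343]
wrist_force: [-4.5, -4.2, 6.5]
grip_width: 0.201
grasp_force: 59.8
```

```bash
cat > r.py <<'E'
from h import *
s=robot.read_state();print(s["time"],s["eef_pos"],s["grip_width"],s["grasp_force"],s["wrist_force"],s["moment"],s["q"],np.degrees(s["orientation"]))
E
python3 r.py
```

```text
8.3 [522.25 202.37 132.48] 0.20093580052914078 59.82968866825104 [-4.46 -4.25  6.54] [-0.88  0.7   0.07] [ 0.26  0.6  -0.98  1.6   0.52  1.22 -0.05] [-179.83    0.08  134.25]
```

Request:
carry_out(
  steps="0.1 0 0 0 0 0 2;0.1 0 0 0 0 0 2;0.1 0 0 0 0 0 2;0.1 0 0 0 0 0 0",
)

```text
time: 8.8
eef_pos: [522.1, 202.3, 132.5]
orientation: [-3.138, 0.002, 2.239]
wrist_force: [-4.1, -3.6, 7.0]
grip_width: 0.199
grasp_force: 60.0
```

```bash
python3 r.py
```

```text
8.8 [522.12 202.25 132.48] 0.1991904828027839 59.95142877101898 [-4.06 -3.56  7.05] [-0.93  0.89  0.18] [ 0.24  0.59 -0.95  1.6   0.5   1.22 -0.14] [-179.82    0.1   128.26]
```

Request:
carry_out(
  steps="0.1 0 0 0 0 0 2;0.1 0 0 0 0 0 2;0.1 0 0 0 0 0 2;0.1 0 0 0 0 0 0",
)

```text
time: 9.3
eef_pos: [522.0, 202.1, 132.5]
orientation: [-3.138, 0.002, 2.133]
wrist_force: [-3.7, -4.4, 7.3]
grip_width: 0.202
grasp_force: 60.0
```

```bash
python3 r.py
```

```text
9.3 [521.99 202.11 132.47] 0.20183581225533578 59.97254490852356 [-3.65 -4.41  7.26] [-0.96  0.92  0.06] [ 0.23  0.58 -0.93  1.6   0.49  1.21 -0.23] [-179.81    0.12  122.24]
```

Request:
carry_out(
  steps="0.1 0 0 0 0 0 1.5;0.1 0 0 0 0 0 1.5;0.1 0 0 0 0 0 0",
)

```text
time: 9.68
eef_pos: [521.9, 202.1, 132.5]
orientation: [-3.138, 0.002, 2.081]
wrist_force: [-3.6, -3.5, 6.3]
grip_width: 0.2
grasp_force: 60.0
```

```bash
python3 r.py
```

```text
9.675 [521.88 202.06 132.49] 0.199727750184033 60.014968514442444 [-3.58 -3.5   6.25] [-1.03  0.88  0.06] [ 0.22  0.57 -0.91  1.6   0.48  1.21 -0.28] [-179.8     0.13  119.24]
```

Request:
carry_out(
  steps="0.1 0 0 0 0 0 1.5;0.1 0 0 0 0 0 1.5;0.1 0 0 0 0 0 0",
)

```text
time: 10.05
eef_pos: [521.8, 202.0, 132.5]
orientation: [-3.138, 0.002, 2.028]
wrist_force: [-4.8, -4.7, 7.3]
grip_width: 0.2
grasp_force: 60.1
```

```bash
python3 r.py
```

```text
10.05 [521.81 202.01 132.47] 0.1997990782372183 60.082054138183594 [-4.84 -4.74  7.3 ] [-1.03  1.   -0.03] [ 0.22  0.57 -0.9   1.6   0.47  1.21 -0.32] [-179.8     0.13  116.22]
```

Request:
carry_out(
  steps="0.1 0 0 0 0 0 1.5;0.1 0 0 0 0 0 1.5;0.1 0 0 0 0 0 0",
)

```text
time: 10.42
eef_pos: [521.8, 201.9, 132.5]
orientation: [-3.138, 0.003, 1.976]
wrist_force: [-5.1, -4.2, 7.7]
grip_width: 0.202
grasp_force: 60.1
```

```bash
python3 r.py
```

```text
10.425 [521.76 201.91 132.49] 0.2021176007715089 60.085689425468445 [-5.1  -4.22  7.7 ] [-1.02  1.06 -0.06] [ 0.21  0.56 -0.89  1.61  0.46  1.2  -0.37] [-179.79    0.15  113.21]
```

Request:
carry_out(
  steps="0.1 0 0 0 0 0 2;0.1 0 0 0 0 0 2;0.1 0 0 0 0 0 2;0.1 0 0 0 0 0 2;0.1 0 0 0 0 0 0",
)

```text
time: 11.05
eef_pos: [521.5, 201.9, 132.5]
orientation: [-3.138, 0.003, 1.836]
wrist_force: [-4.9, -5.0, 7.9]
grip_width: 0.199
grasp_force: 60.1
```

```bash
python3 r.py
```

```text
11.05 [521.51 201.9  132.48] 0.19948198987307894 60.10499596595764 [-4.89 -4.98  7.87] [-1.05  1.08 -0.1 ] [ 0.19  0.55 -0.86  1.61  0.44  1.2  -0.49] [-179.79    0.18  105.22]
```

Request:
carry_out(
  steps="0.1 0 0 0 0 0 2;0.1 0 0 0 0 0 2;0.1 0 0 0 0 0 1;0.1 0 0 0 0 0 0",
)

```text
time: 11.55
eef_pos: [521.4, 201.8, 132.5]
orientation: [-3.138, 0.004, 1.749]
wrist_force: [-5.8, -5.4, 8.0]
grip_width: 0.203
grasp_force: 60.2
```

```bash
cat >> r.py <<'E'
a,b=robot.snapshot("scene"),robot.snapshot("top")
cv2.imwrite("pics/c%d.png"%(s["time"]*100),np.hstack([cv2.resize(a[190:290,220:345],(500,400)),cv2.resize(b[110:210,230:290],(240,400))]));print("c%d"%(s["time"]*100))
E
python3 r.py; cp pics/$(ls -t pics|head -1) pics/d1.png
```

```text
11.55 [521.39 201.81 132.49] 0.20293241442603657 60.164918303489685 [-5.79 -5.43  7.96] [-1.09  1.12 -0.07] [ 0.18  0.54 -0.84  1.61  0.43  1.19 -0.57] [-179.79    0.21  100.23]
c1155
```

View pics/d1.png

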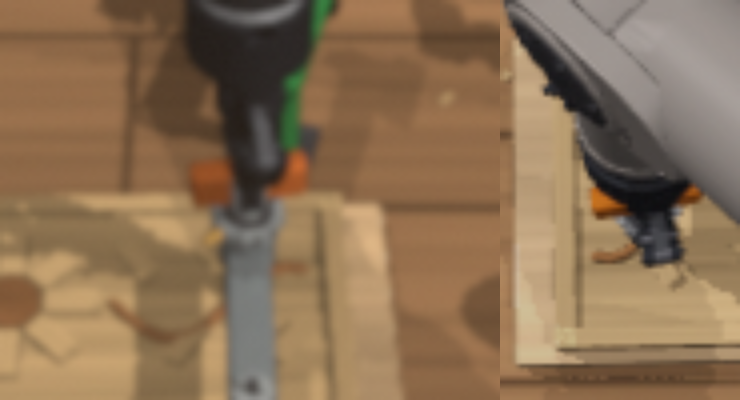

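The bar now stands about 80° to the arm, left end at (210,180) and right end at (295,175). The moment also changed sign earlier in the turn, which fits a single click. I'll open part-way and lift off.

Request:
carry_out(
  steps="0.3 0 0 0 0 0 0;0.4 0 0 0 0 0 0;0.6 0 0 0 0 0 0;0.6 0 0 0 0 0 0;0.6 0 0 0 0 0 0;0.6 0 0 0 0 0 0",
)

```text
time: 12.4
eef_pos: [522.9, 203.7, 132.3]
orientation: [3.141, -0.0, 1.75]
wrist_force: [0.9, 0.0, -0.3]
grip_width: 0.597
grasp_force: 0.0
```

Request:
carry_out(
  steps="0.6 0 0 -8 0 0 0;0.6 0 0 -15 0 0 0;0.6 0 0 -20 0 0 0;0.6 0 0 -20 0 0 0;0.6 0 0 -20 0 0 0;0.6 0 0 -20 0 0 0;0.6 -30 0 0 0 0 0;0.6 -30 0 0 0 0 0;0.6 -30 0 0 0 0 0;0.6 0 0 0 0 0 0",
)

```text
time: 13.65
eef_pos: [540.2, 111.6, 236.1]
orientation: [3.14, 0.002, 1.744]
wrist_force: [-0.6, -0.6, 0.3]
grip_width: 0.598
grasp_force: 0.0
```

```bash
python3 r.py; cp pics/$(ls -t pics|head -1) pics/d2.png; python3 - <<'E'
from h import *
for n,box in(("scene",(265,215,300,250)),("top",(250,140,285,180))):
    im=robot.snapshot(n)
    x,y,X2,Y2=box;h=cv2.cvtColor(im,cv2.COLOR_BGR2HSV);m=cv2.inRange(h,(3,165,100),(17,255,255));k=np.zeros_like(m);k[y:Y2,x:X2]=m[y:Y2,x:X2]
    k=cv2.morphologyEx(k,cv2.MORPH_CLOSE,np.ones((5,5)));c=max(cv2.findContours(k,0,2)[0],key=cv2.contourArea)
    P=np.array([plane(n,p,155)[:2] for p in c[:,0].astype(float)]);print(n,cv2.minAreaRect(P.astype(np.float32)))
E
```

```text
13.65 [540.2  111.64 236.13] 0.5980399143395307 0.0 [-0.62 -0.57  0.28] [ 0. -0. -0.] [ 0.38  0.44 -0.87  1.48  0.34  1.39 -0.34] [179.93   0.11  99.9 ]
c1365
scene ((528.29638671875, 204.85263061523438), (37.25383758544922, 73.28704071044922), 8.160456657409668)
top ((522.4942626953125, 203.10096740722656), (19.97127914428711, 74.3372573852539), 5.032033920288086)
```

View pics/d2.png

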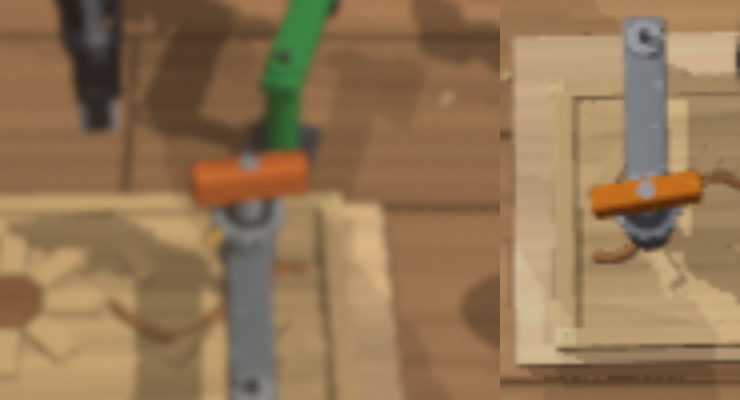

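The handle has settled about 82–85° clockwise of the arm, with its ends at (590,205) and (700,185) in the right-hand crop. That matches the first notch, and the gripper is clear, so I'll hand the job in.

```bash
python3 -c "
from plant import robot;print(robot.finish_job())"
```

```text
the job is handed in; nothing more can be done
None
```

I turned the orange handle clockwise past one click and let go. It rests about 82–85° from the arm, matching the first notch (82°) and short of the second click (92°). I didn't touch the black handle, and handed the job in at about 14 s (limit 43 s); no verdict came back.

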